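# Cap the sample canister snugly in the capping nest

## Task

Set the square white sample canister down fully home in the square pocket of the grey capping nest, which will keep it from turning. Then screw its loose lid down clockwise until it is snug on its seal: stop once the turning torque has clearly risen, and do not overtighten. Let go, leaving the canister upright in the nest, and do not disturb the pen, the swab pack or the power bank.

Things in the scene. Friction and masses are not known exactly. Their poses are not given: they have to be found in the camera images.
- canister: White square pot with a round neck, 64 x 64 mm and 72 mm high below the neck, 0.4 to 0.7 kg with its lid; stands loose on the desk up to 0.5 rad askew. Origin: centre of its underside; z up, x and y square to its side faces (quarter turns are alike). Out of the nest it spins along with the lid.
- lid: Grey screw lid, started on the neck; origin on the axis, 77.5 mm above the canister's. Clockwise from above closes; it does not sink visibly. It runs at 0.12 N m for 0.6 to 2.5 rad (varies); then the springy seal adds ~1.3 N m per rad, felt at standstill too (+-0.12). Snug: seal share over 0.25 N m; stop at 0.4 to 0.7 in all. Overtight: seal share over 1.0. Let go, it eases back a little.
- lid_boss (a point): Where to hold the lid: middle of its square grip boss, 36 mm above the lid's origin; z up, x and y square to the boss's flats. The boss is 28 x 28 mm and stands 14 to 46 mm above that origin, on a ribbed disc 60 mm across (top of all 124 mm above the canister's underside). Its flats take the torque; on the round disc fingers slip. The canister can be lifted by it.
- nest: Grey block, 112 x 112 x 28 mm, fixed to the desk up to 0.5 rad askew, with a square pocket 67 x 67 mm, 22 mm deep, its mouth chamfered 4 mm. Origin: centre of its underside; z up, x and y square to its sides and pocket. The pocket's floor is 6 mm above the origin, so a canister fully home has its underside there. The canister fits in any of its four quarter turns.
- pen_1: Marker pen, 17 x 135 x 16 mm, lying on the desk beyond the work; origin at the middle of its underside. Leave alone.
- swab_0: Flat packed swab, 24 x 178 x 4 mm, lying on the desk beyond the work; origin at the middle of its underside. Leave alone.
- power_bank: Black power bank, 150 x 66 x 21 mm, lying on the desk to the right; origin at the middle of its underside. Leave alone.
Mind the look-alikes: they are no part of the job. What is shaped like the canister but yellow is not meant.

How it is judged (in metres and radians):
On the way, in this order (a step that is already met when the one before it is completed fails the run):
1. the canister stands upright and fully home in the nest's pocket, its lid still loose (horizontal distance between canister and nest below 0.006 m and z of canister in the frame of nest below 0.009 m and angle between canister's own z axis and vertical below 0.06 rad), for 0.2 s.
2. the lid is screwed down snug on its seal (0.25 N m of seal torque) (contact force between lid and canister above 12.5 N), for 0.2 s.
At the end, for the whole second after the job is handed in: The canister stands upright (within 0.06 rad) in the pocket, its underside less than 9 mm above the nest's, within 6 mm of its centre; the snugged lid still bears on its seal (over 2 N, not over 50 N); canister and lid are at rest (all of step 1 and contact force between lid and canister between 2 and 50 N and linear speed of canister below 0.02 m/s and angular speed of lid below 0.2 rad/s); the robot touches nothing.
It fails at once if the lid is overtightened (1.0 N m of seal torque) (contact force between lid and canister above 50 N).
It fails at once if the canister is tipped over (angle between canister's own z axis and vertical above 0.6 rad).
It fails at once if the pen, the swab pack or the power bank is shifted by more than 20 mm (distance of any of pen_1, swab_0, power_bank from where it was at the start of the episode above 0.02 m).
It also fails if it takes over 72 s, if anything falls off the work surface, if the arm or the gripper's body presses on something with over 40 N, if the wrist force passes 120 N, or if a joint passes its speed limit or range.

## Robot

A 6-joint arm with a two-finger parallel gripper is mounted at the origin on a cart in front of the work surface, level with it; the furniture and walls round the work are solid. World frame = base frame: x ahead of the robot, y to its left, z up, the work surface at z = 0. Lengths are in mm, angles in rad, forces in N, time in s.
With the tool pointing down it reaches from about 275 to 750 mm from the base axis. Payload 10.2 kg.
Tool frame: the origin (TCP) lies at the very end of the fingers, on their centre line; the grasp point (between the pads) lies 19 mm behind it; y points along the fingers, x is the direction in which the jaws open and shut, and the axes are right-handed (so a half turn about y gives the same grasp; the last joint's range is limited). The gripper opens to 85 mm and grips with 20 to 120 N. Pads are 22 mm wide; open, the fingers measure 114 mm over their backs; the gripper's body (76 mm by 85 mm) begins 54 mm behind the grasp point. The pads swing forward as they close: fully open they stand 13 mm farther back than shut.
Start: joints at [0.999, 0.313, 1.498, -0, 1.331, -0.223], TCP at [179.442, 493.388, 231.294] pointing down, gripper open.
Joint ranges: [-2.94, 2.94], [-0.97, 2.17], [0.19, 2.56], [-1.23, 4.37], [0.02, 3.11], [-2.88, 2.88]. Speed limits (rad/s): [2.39, 2.39, 3.01, 3.14, 3.14, 3.14].

## Interface

Orientations are given as a unit quaternion [w, x, y, z].
In Python, from rig import telemetry, imaging, ctrl gives the robot as it stands.
- The arm moves only by the shell command python3 -m handwheel 'ROWS' [FORCE]. ROWS is JSON, a list of rows, each an object with "delta_pos": the shift along the tool's x, y, z in cm, a list of three; "twist": the turn, a rotation vector about the tool's x, y, z in rad, a list of three; "jaw": the opening, from 0 (shut) to 1 (fully open). A call has exactly 10 rows; each row is the pose to reach, as a shift and turn from the pose commanded when the call began, along the tool's axes at that moment; what a row does not reach only later rows make up. A row lasts 1/12 s, in which the tool goes at most 41.7 mm and 7.16 degrees, less where a joint would pass 70% of its speed; a pose out of reach is approached as far as the arm can. A call with a gripper value outside its range is refused whole. The fingers move at their own pace and stop on an object; FORCE is the grip in N (left out, the last holds). Time passes only in rows, so rows that repeat a pose let the fingers close, or fill a call up. It gives the time, the measured TCP pose, the force and the opening at its end, in the units of the state.
- telemetry.sense(): the state, without advancing time (a new reading comes with each control period).
- imaging.capture(name): name is "scene" or "side" or "wrist"; returns a dict with "frame" (480x640x3 uint8, red, green, blue), "z_map" (480x640 float32, mm along the optical axis (not along the pixel's ray), 0 where there is no reading), "fx", "fy", "cx", "cy" (pixels), "rvec" (rotation vector, rad) and "tvec" (3), from world to camera coordinates, as OpenCV has them. Camera axes: x right, y down, z forward; pixel columns grow to the right and rows downward; lengths in mm; the calibration is good to about 2 mm. A picture is of the moment at which its call begins.
- ctrl.finish_job(): hands the job in, once; it reports no verdict.
The state is a dict: "time_s": time; "joints": joint angles; "dq": joint speeds; "tau": joint torques, N m; "eef_pos": TCP position; "ee_rot": TCP orientation; "force": force on the tool from outside, world axes, zero at the start; "wrist_torque": the same for the moment, N m; "grip_width": opening from 0.0 (shut) to 1.0 (fully open).
Only numpy, scipy, OpenCV 4.12 (cv2) and the standard library are available. Lean on these libraries where they do the work, as an engineer would, in place of code of your own. Each camera call takes 0.05 s, during which the arm holds its last target.

## Working session

There is one attempt and no reset: what is moved stays moved. The work goes in short steps, Python scripts to look and compute and a shell command to move; the robot and the scene stay as the last step left them, time stands still between calls to the robot, and variables do not carry over. Pictures are saved under pics/ and viewed, and the job is handed in when it is done.

```bash
ls; mkdir -p pics; python3 - <<'E'
from rig import telemetry, imaging, ctrl
import cv2
s=telemetry.sense(); print(s)
for n in ("scene","side","wrist"):
    c=imaging.capture(n); cv2.imwrite(f"pics/{n}0.png",c["frame"][:,:,::-1])
    print(n,c["fx"],c["fy"],c["cx"],c["cy"],c["rvec"],c["tvec"])
E
```

```text
pics
{'time_s': 0.0, 'joints': array([ 9.98630076e-01,  3.13447010e-01,  1.49844922e+00, -1.18896039e-05,
        1.33100154e+00, -2.23389070e-01]), 'dq': array([-0.0021733 ,  0.00254945, -0.00095419,  0.00020237,  0.00053016,
        0.00070506]), 'tau': array([ 1.89892262e-04, -4.12268865e+01, -2.59741652e+01, -1.53945903e-04,
        4.16158349e-03, -4.05125277e-06]), 'eef_pos': array([179.28117842, 493.1607294 , 230.73203943]), 'ee_rot': array([-0.57899053,  0.57934692,  0.40523847, -0.40608977]), 'force': array([-0.34332699, -0.07380164, -0.32654634]), 'wrist_torque': array([ 0.03704639,  0.0053607 , -0.06734914]), 'grip_width': 1.0007831984909532}
scene 507.14441367122083 507.14441367122083 310.9563409842773 238.1760418078975 [ 2.14497049 -0.81312257  0.37910522] [-421.60401784  262.49612817  898.33508842]
side 466.33594410076813 466.33594410076813 318.79198679378044 235.66098806756585 [ 2.09880444 -0.67158299  0.31397951] [-434.13821708  209.18310201  759.6152827 ]
wrist 388.65485451540195 388.65485451540195 322.9768259400905 235.75990505598816 [-2.36691183 -1.65562453 -0.24503741] [-523.52745642  -37.45431335  377.93418916]
```

View pics/scene0.png

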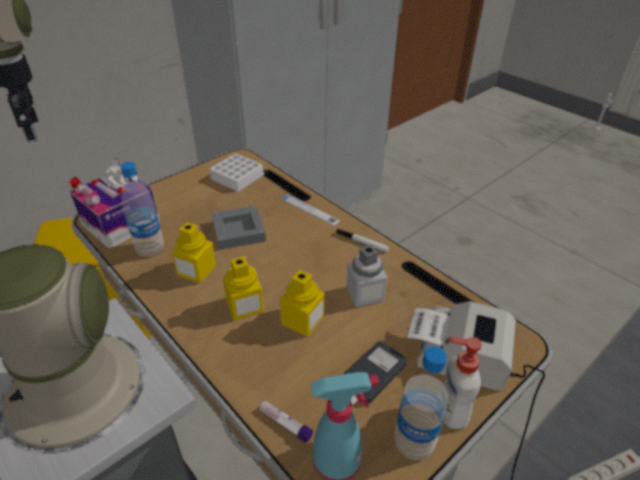

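View pics/side0.png

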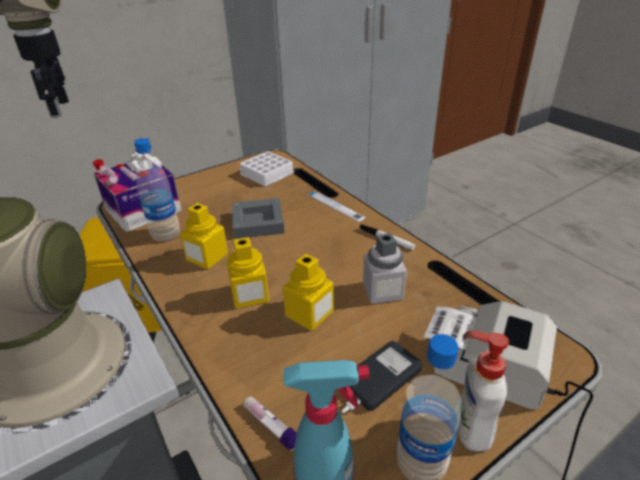

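View pics/wrist0.png

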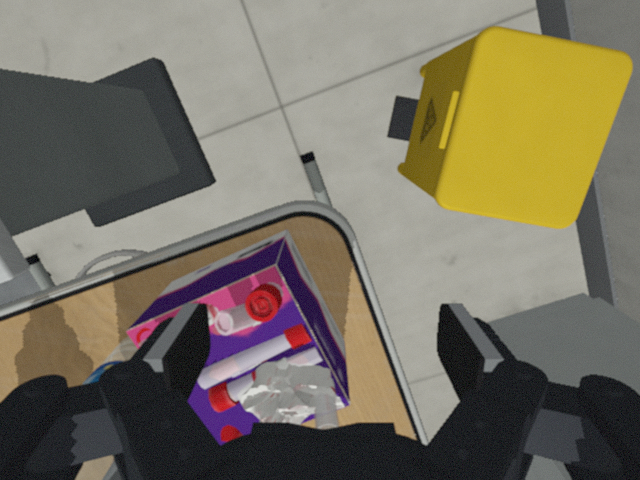

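The white canister stands at scene px (367,277) and side px (385,270), the nest at scene px (239,227). Three yellow look-alikes are in between.

```bash
cat > h.py <<'E'
from rig import telemetry, imaging, ctrl
import cv2, numpy as np
from scipy.spatial.transform import Rotation as R
def cloud(c):
    z=c["z_map"].astype(float); v,u=np.mgrid[0:480,0:640]
    p=np.stack([(u-c["cx"])/c["fx"]*z,(v-c["cy"])/c["fy"]*z,z],-1)
    Rm=cv2.Rodrigues(np.array(c["rvec"]))[0]
    w=(p-np.array(c["tvec"]).reshape(3))@Rm
    w[z<=0]=np.nan
    return w
def px(c,P):
    return cv2.projectPoints(np.array(P,float).reshape(-1,3),np.array(c["rvec"]),np.array(c["tvec"]),np.array([[c["fx"],0,c["cx"]],[0,c["fy"],c["cy"]],[0,0,1.]]),None)[0].reshape(-1,2)
def ray(c,uv,h):
    Rm=cv2.Rodrigues(np.array(c["rvec"]))[0]; o=-Rm.T@np.array(c["tvec"]).reshape(3)
    uv=np.atleast_2d(uv).astype(float)
    d=np.stack([(uv[:,0]-c["cx"])/c["fx"],(uv[:,1]-c["cy"])/c["fy"],np.ones(len(uv))],-1)@Rm
    return o+d*((h-o[2])/d[:,2])[:,None]
def q(s): w,x,y,z=s["ee_rot"]; return R.from_quat([x,y,z,w])
E
python3 - <<'E'
from h import *
s=telemetry.sense(); print(q(s).as_matrix().round(3))
for n in ("scene","side"):
    c=imaging.capture(n); w=cloud(c)
    rois={"scene":{"can":(340,240,395,310),"nest":(208,200,272,252),"pen":(330,225,392,255),"y1":(170,220,218,285),"y2":(220,255,268,320),"y3":(278,268,330,335)},
          "side":{"can":(360,230,410,305),"nest":(228,195,290,240),"pen":(356,220,418,252),"y1":(180,202,228,270),"y2":(226,236,272,310),"y3":(282,254,336,330)}}[n]
    for k,(a,b,cc,d) in rois.items():
        p=w[b:d,a:cc].reshape(-1,3); p=p[np.isfinite(p[:,2])]
        for lo,hi in ((118,130),(86,97),(22,34)):
            m=(p[:,2]>lo)&(p[:,2]<hi); 
            if m.sum()>8:
                r=cv2.minAreaRect(p[m][:,:2].astype(np.float32)); print(n,k,lo,m.sum(),np.median(p[m],0).round(1),r)
E
```

```text
[[ 0.342 -0.001 -0.94 ]
 [ 0.94  -0.001  0.342]
 [-0.001 -1.     0.   ]]
scene can 118 162 [ 546.2 -187.1  122.8] ((547.3860473632812, -185.42247009277344), (31.031160354614258, 28.166963577270508), 74.48472595214844)
scene can 86 335 [ 535.3 -197.9   93. ] ((544.8900146484375, -189.18946838378906), (52.024627685546875, 60.24546813964844), 44.91497802734375)
scene can 22 161 [ 526.8 -207.2   28.4] ((527.29443359375, -193.29476928710938), (43.89362335205078, 86.04106140136719), 20.51410675048828)
scene nest 22 958 [469.9 160.   26.8] ((472.09039306640625, 165.33834838867188), (118.65180969238281, 112.2962417602539), 64.59297180175781)
scene pen 118 134 [ 548.4 -184.8  123. ] ((547.7039794921875, -184.03399658203125), (28.290420532226562, 28.062213897705078), 73.42591857910156)
scene y1 118 138 [319.9 110.3 122.4] ((321.3942565917969, 112.09548950195312), (29.93581771850586, 28.97303581237793), 22.827810287475586)
scene y1 86 293 [312.3  98.5  92.5] ((316.9264221191406, 106.60919189453125), (46.711631774902344, 60.5820198059082), 57.37181091308594)
scene y1 22 239 [326.   96.1  27.5] (
[... 2471 characters left out ...]
84)
side y2 86 435 [330.1 -57.1  93.4] ((336.96661376953125, -47.58684539794922), (51.331729888916016, 60.51352310180664), 72.32826232910156)
side y2 22 177 [328.1 -72.5  28.1] ((329.97125244140625, 7.881767272949219), (181.58056640625, 59.695709228515625), 89.32337951660156)
side y3 118 219 [ 400.  -153.9  122.7] ((401.5426330566406, -151.71487426757812), (28.89319610595703, 28.17498779296875), 17.993078231811523)
side y3 86 460 [ 389.8 -165.5   93. ] ((397.19903564453125, -156.74562072753906), (47.369293212890625, 61.40869903564453), 51.594390869140625)
side y3 22 238 [ 379.4 -177.1   27.9] ((391.12255859375, -170.47824096679688), (43.650238037109375, 85.38761138916016), 61.91764450073242)
```

```bash
python3 - <<'E'
from h import *
for n in ("scene","side"):
    c=imaging.capture(n); w=cloud(c)
    m=np.isfinite(w[...,2])&(np.hypot(w[...,0]-547,w[...,1]+185)<55)&(w[...,2]>12)&(w[...,2]<68)
    p=w[m]
    print(n,len(p),cv2.minAreaRect(p[:,:2].astype(np.float32)))
    # faces: local normals
    best=None
    for a in np.arange(-45,45,0.5):
        t=np.radians(a); u=np.c_[p[:,0]*np.cos(t)+p[:,1]*np.sin(t),-p[:,0]*np.sin(t)+p[:,1]*np.cos(t)]
        lo=np.percentile(u,2,axis=0); d=np.minimum(abs(u[:,0]-lo[0]),abs(u[:,1]-lo[1])).mean() if True else 0
        hi=np.percentile(u,98,axis=0); d2=np.minimum(abs(u[:,0]-lo[0]),abs(u[:,1]-hi[1])).mean()
        best=min(best,(d,a,'ll'),(d2,a,'lh')) if best else min((d,a,'ll'),(d2,a,'lh'))
    print(best)
    # occupancy of tall things
    m=np.isfinite(w[...,2])&(w[...,2]>135)&(w[...,0]>150)&(w[...,0]<900)&(abs(w[...,1])<700)
    for x in range(150,900,50):
        for y in range(-700,700,50):
            k=m&(w[...,0]>=x)&(w[...,0]<x+50)&(w[...,1]>=y)&(w[...,1]<y+50)
            if k.sum()>15: print(x,y,int(w[k][:,2].max()),end='; ')
    print()
E
```

```text
scene 779 ((527.2650756835938, -193.99075317382812), (44.64445495605469, 86.02799987792969), 22.058717727661133)
(np.float64(1.8534374788585697), np.float64(-24.0), 'll')
150 350 528; 150 400 528; 150 450 444; 150 500 339; 200 -450 207; 200 -400 208; 200 400 524; 200 450 512; 200 500 331; 250 -450 207; 250 -400 207; 250 200 229; 250 250 228; 300 -500 140; 300 -450 200; 300 200 169; 300 400 139; 350 -500 230; 350 -450 141; 400 -500 181; 400 -450 179; 450 -500 184; 
side 1003 ((527.5745239257812, -190.8816680908203), (45.7105598449707, 86.8819351196289), 22.142377853393555)
(np.float64(1.658531356012827), np.float64(-25.0), 'll')
150 350 479; 150 400 472; 150 450 459; 150 500 348; 200 -450 206; 200 -400 207; 200 400 468; 200 450 462; 200 500 404; 200 550 336; 250 -450 205; 250 -400 206; 250 200 228; 250 250 228; 300 -500 140; 300 -450 199; 300 200 176; 350 -500 229; 350 -450 140; 400 -500 182; 400 -450 179; 450 -500 182;
```

```bash
python3 - <<'E'
from h import *
s=telemetry.sense(); c=imaging.capture("wrist")
Rm=cv2.Rodrigues(np.array(c["rvec"]))[0]; o=-Rm.T@np.array(c["tvec"]).reshape(3)
Q=q(s).as_matrix()
print("cam in tool",Q.T@(o-s["eef_pos"]),"cam axes in tool",(Q.T@Rm.T).round(3))
T=np.array([547,-185,300]); 
print("delta tool cm",Q.T@(T-s["eef_pos"])/10)
E
```

```text
cam in tool [  -0.82621119 -140.96458273   73.54538588] cam axes in tool [[ 1.    -0.001 -0.001]
 [ 0.    -0.292  0.957]
 [-0.001 -0.957 -0.292]]
delta tool cm [-51.19100165  -6.87206687 -57.72602593]
```

```bash
python3 -m handwheel '[{"delta_pos":[0,-4,0],"twist":[0,0,0],"jaw":1},{"delta_pos":[0,-7,0],"twist":[0,0,0],"jaw":1},{"delta_pos":[-2.6,-7,-3],"twist":[0,0,0],"jaw":1},{"delta_pos":[-5.2,-7,-6],"twist":[0,0,0],"jaw":1},{"delta_pos":[-7.8,-7,-9],"twist":[0,0,0],"jaw":1},{"delta_pos":[-10.4,-7,-12],"twist":[0,-0.02,0],"jaw":1},{"delta_pos":[-13,-7,-15],"twist":[0,-0.04,0],"jaw":1},{"delta_pos":[-15.6,-7,-18],"twist":[0,-0.06,0],"jaw":1},{"delta_pos":[-18.2,-7,-21],"twist":[0,-0.08,0],"jaw":1},{"delta_pos":[-20.8,-7,-24],"twist":[0,-0.1,0],"jaw":1}]'
python3 - <<'E'
from h import *
s=telemetry.sense();Q=q(s).as_matrix()
T=np.array([547,-185,300]); print(s["joints"],"delta tool cm",Q.T@(T-s["eef_pos"])/10,np.degrees(np.arctan2(Q[1,0],Q[0,0])))
E
```

```text
time_s: 1.23
eef_pos: [334.3, 214.1, 301.5]
ee_rot: [-0.558, 0.558, 0.435, -0.434]
force: [0.5, 0.6, 0.2]
grip_width: 1.003
[ 2.72370980e-01 -2.56905086e-02  1.70861066e+00 -9.48108188e-06
  1.45793090e+00 -1.05089404e+00] delta tool cm [-33.48332087   0.16007129 -30.40255784] 75.81756831454541
```

```bash
python3 -m handwheel '[{"delta_pos":[-3,0,-2.7],"twist":[0,0,0],"jaw":1},{"delta_pos":[-6,0,-5.4],"twist":[0,0,0],"jaw":1},{"delta_pos":[-9,0,-8.1],"twist":[0,0,0],"jaw":1},{"delta_pos":[-12,0,-10.8],"twist":[0,0,0],"jaw":1},{"delta_pos":[-15,0,-13.5],"twist":[0,0,0],"jaw":1},{"delta_pos":[-18,0,-16.2],"twist":[0,0,0],"jaw":1},{"delta_pos":[-21,0,-18.9],"twist":[0,0,0],"jaw":1},{"delta_pos":[-24,0,-21.6],"twist":[0,0,0],"jaw":1},{"delta_pos":[-27,0,-24.3],"twist":[0,0,0],"jaw":1},{"delta_pos":[-27,0,-24.3],"twist":[0,0,0],"jaw":1}]'
python3 - <<'E'
from h import *
s=telemetry.sense();Q=q(s).as_matrix()
T=np.array([547,-185,300]); print(s["joints"],"delta tool cm",Q.T@(T-s["eef_pos"])/10,np.degrees(np.arctan2(Q[1,0],Q[0,0])))
c=imaging.capture("wrist"); cv2.imwrite("pics/w1.png",c["frame"][:,:,::-1])
E
```

```text
time_s: 2.07
eef_pos: [504.5, -111.0, 299.9]
ee_rot: [0.559, -0.559, -0.432, 0.433]
force: [0.0, -0.4, -0.2]
grip_width: 1.002
[-4.43018706e-01  2.54609195e-01  1.39676150e+00 -1.18055529e-03
  1.49105351e+00 -1.75999111e+00] delta tool cm [-6.09780955 -0.01172382 -5.96859855] 75.46240616694313
```

View pics/w1.png

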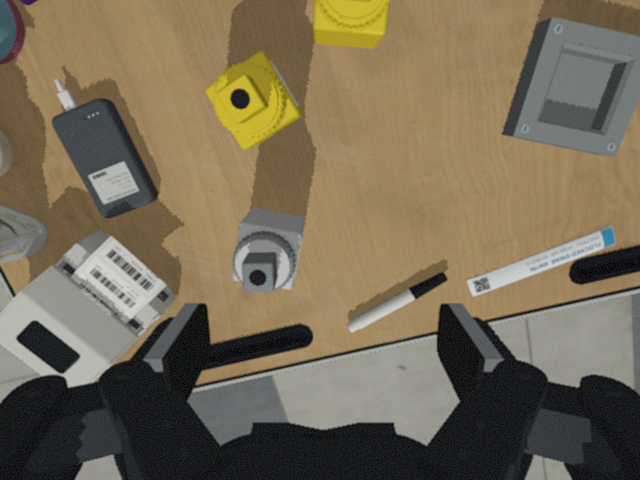

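Wrist view: canister with its boss at px (258,273), nest partly at (580,90), pen at (397,300), swab at (545,262). I'll measure boss and canister yaw from this.

```bash
cat > m.py <<'E'
from h import *
def rect(c,w,cen,rad,lo,hi,er=False):
    m=(np.isfinite(w[...,2])&(np.hypot(w[...,0]-cen[0],w[...,1]-cen[1])<rad)&(w[...,2]>lo)&(w[...,2]<hi))
    n=m.sum()
    if n<10: return None
    ys,xs=np.nonzero(m); h=np.median(w[m][:,2])
    P=ray(c,np.c_[xs,ys],h)[:,:2]
    r=cv2.minAreaRect(P.astype(np.float32))
    return n,round(float(h),1),np.round(r[0],1),np.round(r[1],1),round(r[2],1)
if __name__=="__main__":
    c=imaging.capture("wrist"); w=cloud(c)
    print("boss",rect(c,w,(547,-185),40,117,130))
    print("disc",rect(c,w,(547,-185),50,84,99))
    print("shoulder",rect(c,w,(547,-185),60,66,76))
    print("body",rect(c,w,(547,-185),60,20,76))
    print("all",rect(c,w,(547,-185),60,5,140))
    print("nest",rect(c,w,(471,166),90,23,33))
    print("pocketfloor",rect(c,w,(471,166),60,2,10))
E
python3 m.py
```

```text
boss (np.int64(965), 121.8, array([ 547.9, -183.5]), array([28.6, 28.7]), 75.5)
disc (np.int64(1705), 92.7, array([ 546.5, -182.2]), array([60.6, 59.3]), 46.1)
shoulder (np.int64(851), 70.0, array([ 547.9, -183.6]), array([63.3, 63.7]), 64.7)
body (np.int64(1606), 67.1, array([ 543.3, -181.3]), array([64.6, 76.8]), 64.8)
all (np.int64(4878), 90.1, array([ 539.2, -178.2]), array([62.7, 85.1]), 64.8)
nest (np.int64(8119), 26.1, array([472.7, 165.1]), array([114.1, 112.2]), 64.4)
pocketfloor (np.int64(4053), 4.3, array([478.3, 152.6]), array([95.8, 91.3]), 64.7)
```

```bash
cat > d.py <<'E'
import sys
from h import *
s=telemetry.sense();Q=q(s).as_matrix()
T=np.array(eval(sys.argv[1]))
print("t",s["time_s"],"pos",s["eef_pos"].round(1),"delta tool cm",(Q.T@(T-s["eef_pos"])/10).round(2),"yaw",np.degrees(np.arctan2(Q[1,0],Q[0,0])).round(2),"tilt",np.degrees(np.arccos(-Q[2,1])).round(2),"F",s["force"].round(2),"M",s["wrist_torque"].round(3),"g",round(s["grip_width"],3),"q",s["joints"].round(2))
E
python3 d.py '[547.7,-183.6,150]'
```

```text
t 2.1667 pos [ 503.  -106.5  300.7] delta tool cm [-6.37 15.05 -6.26] yaw 75.63 tilt 0.08 F [ 0.46 -0.67  0.13] M [ 0.004 -0.012 -0.008] g 1.002 q [-0.44  0.25  1.4   0.    1.49 -1.76]
```

```bash
python3 -m handwheel '[{"delta_pos":[-2.1,0,-2.1],"twist":[0,0,0],"jaw":1},{"delta_pos":[-4.3,0,-4.2],"twist":[0,0,0],"jaw":1},{"delta_pos":[-6.4,2,-6.3],"twist":[0,0,0],"jaw":1},{"delta_pos":[-6.4,5,-6.3],"twist":[0,0,0],"jaw":1},{"delta_pos":[-6.4,8,-6.3],"twist":[0,0,0],"jaw":1},{"delta_pos":[-6.4,11,-6.3],"twist":[0,0,0],"jaw":1},{"delta_pos":[-6.4,14,-6.3],"twist":[0,0,0],"jaw":1},{"delta_pos":[-6.4,15,-6.3],"twist":[0,0,0],"jaw":1},{"delta_pos":[-6.4,15,-6.3],"twist":[0,0,0],"jaw":1},{"delta_pos":[-6.4,15,-6.3],"twist":[0,0,0],"jaw":1}]'
python3 - <<'E'
from h import *
c=imaging.capture("wrist"); cv2.imwrite("pics/w2.png",c["frame"][:,:,::-1])
E
python3 m.py; python3 d.py '[547.7,-183.6,96]'
```

```text
time_s: 3.0
eef_pos: [548.7, -182.7, 152.8]
ee_rot: [-0.557, 0.559, 0.435, -0.434]
force: [0.3, 0.2, -0.1]
grip_width: 1.001
boss (np.int64(3162), 121.8, array([ 547.9, -183.9]), array([27.6, 29. ]), 75.7)
disc (np.int64(4973), 92.9, array([ 546.2, -183.9]), array([58.8, 59.8]), 5.3)
shoulder (np.int64(2084), 69.9, array([ 548. , -183.9]), array([63. , 63.4]), 64.8)
body (np.int64(3171), 68.9, array([ 545.3, -182.6]), array([63.3, 70.4]), 64.7)
all (np.int64(12400), 92.9, array([ 542.4, -181.6]), array([59.6, 74.5]), 64.7)
nest None
pocketfloor None
t 3.1 pos [ 549.1 -183.3  153.6] delta tool cm [-0.06  5.76  0.15] yaw 75.77 tilt 0.21 F [-0.27  0.16 -0.57] M [-0.005 -0.021  0.005] g 1.002 q [-0.52  0.5   1.44 -0.    1.2  -1.85]
```

View pics/w2.png

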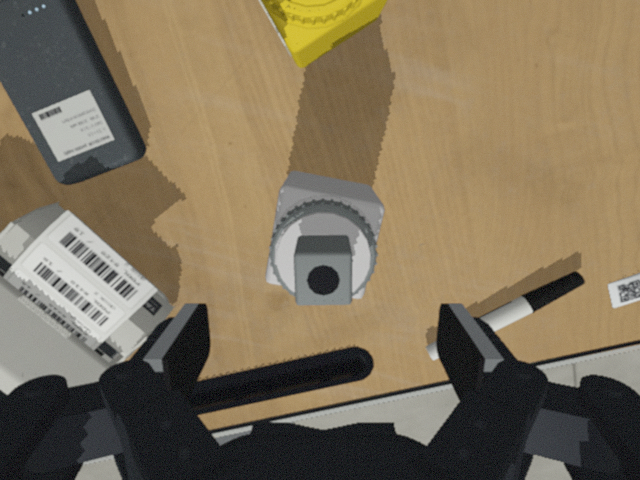

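Boss at px (324,275), centred between the fingers with its flats parallel to the pads. I'll descend and grip.

```bash
python3 -m handwheel '[{"delta_pos":[-0.05,1.5,0.1],"twist":[0,0,0],"jaw":1},{"delta_pos":[-0.05,3,0.1],"twist":[0,0,0],"jaw":1},{"delta_pos":[-0.05,4.5,0.1],"twist":[0,0,0],"jaw":1},{"delta_pos":[-0.05,5.4,0.1],"twist":[0,0,0],"jaw":1},{"delta_pos":[-0.05,5.7,0.1],"twist":[0,0,0],"jaw":1},{"delta_pos":[-0.05,5.7,0.1],"twist":[0,0,0],"jaw":1},{"delta_pos":[-0.05,5.7,0.1],"twist":[0,0,0],"jaw":0.6},{"delta_pos":[-0.05,5.7,0.1],"twist":[0,0,0],"jaw":0.3},{"delta_pos":[-0.05,5.7,0.1],"twist":[0,0,0],"jaw":0},{"delta_pos":[-0.05,5.7,0.1],"twist":[0,0,0],"jaw":0}]' 50
python3 d.py '[547.7,-183.6,96]'
```

```text
time_s: 3.93
eef_pos: [547.4, -183.5, 94.9]
ee_rot: [-0.558, 0.558, 0.434, -0.434]
force: [0.7, 0.4, -0.4]
grip_width: 0.453
t 3.9333 pos [ 547.4 -183.5   94.9] delta tool cm [-0.   -0.11 -0.03] yaw 75.75 tilt 0.05 F [ 0.66  0.41 -0.44] M [-0.009 -0.038 -0.   ] g 0.453 q [-0.53  0.56  1.5   0.    1.08 -1.85]
```

```bash
python3 -m handwheel '[{"delta_pos":[0,0,0],"twist":[0,0,0],"jaw":0},{"delta_pos":[0,0,0],"twist":[0,0,0],"jaw":0},{"delta_pos":[0,0,0],"twist":[0,0,0],"jaw":0},{"delta_pos":[0,0,0],"twist":[0,0,0],"jaw":0},{"delta_pos":[0,0,0],"twist":[0,0,0],"jaw":0},{"delta_pos":[0,0,0],"twist":[0,0,0],"jaw":0},{"delta_pos":[0,-0.5,0],"twist":[0,0,0],"jaw":0},{"delta_pos":[0,-1,0],"twist":[0,0,0],"jaw":0},{"delta_pos":[0,-1.5,0],"twist":[0,0,0],"jaw":0},{"delta_pos":[0,-2,0],"twist":[0,0,0],"jaw":0}]' 50
python3 d.py '[547.7,-183.6,96]'
```

```text
time_s: 4.77
eef_pos: [546.9, -183.4, 114.4]
ee_rot: [0.558, -0.558, -0.434, 0.434]
force: [0.3, -0.1, -4.8]
grip_width: 0.319
t 4.7667 pos [ 546.9 -183.4  114.4] delta tool cm [-0.    1.84 -0.08] yaw 75.74 tilt 0.05 F [ 0.29 -0.06 -4.79] M [0.02  0.003 0.03 ] g 0.319 q [-0.53  0.54  1.49 -0.    1.12 -1.85]
```

```bash
python3 d.py '[472,165.8,165]'; python3 -m handwheel '[{"delta_pos":[0,-2.5,0],"twist":[0,0,0],"jaw":0},{"delta_pos":[0,-5,0],"twist":[0,0,0],"jaw":0},{"delta_pos":[3,-5,1.5],"twist":[0,0,0],"jaw":0},{"delta_pos":[6,-5,3],"twist":[0,0,0],"jaw":0},{"delta_pos":[9,-5,4.5],"twist":[0,0,0],"jaw":0},{"delta_pos":[12,-5,6],"twist":[0,0,0],"jaw":0},{"delta_pos":[15,-5,7.5],"twist":[0,0,0],"jaw":0},{"delta_pos":[18,-5,9],"twist":[0,0,0],"jaw":0},{"delta_pos":[21,-5,10.5],"twist":[0,0,0],"jaw":0},{"delta_pos":[24,-5,12],"twist":[0,0,0],"jaw":0}]' 50
python3 d.py '[472,165.8,165]'
python3 - <<'E'
from h import *
c=imaging.capture("wrist"); cv2.imwrite("pics/w3.png",c["frame"][:,:,::-1])
E
```

```text
t 4.7667 pos [ 546.9 -183.4  114.4] delta tool cm [32.   -5.04 15.86] yaw 75.74 tilt 0.05 F [ 0.29 -0.06 -4.79] M [0.02  0.003 0.03 ] g 0.319 q [-0.53  0.54  1.49 -0.    1.12 -1.85]
time_s: 5.6
eef_pos: [489.2, 80.2, 164.6]
ee_rot: [-0.558, 0.558, 0.434, -0.434]
force: [1.4, 0.1, -4.5]
grip_width: 0.319
t 5.6 pos [489.2  80.2 164.6] delta tool cm [ 7.87 -0.04  3.78] yaw 75.73 tilt 0.01 F [ 1.39  0.1  -4.52] M [ 0.013 -0.027  0.042] g 0.319 q [-0.07  0.31  1.68 -0.    1.15 -1.4 ]
```

View pics/w3.png

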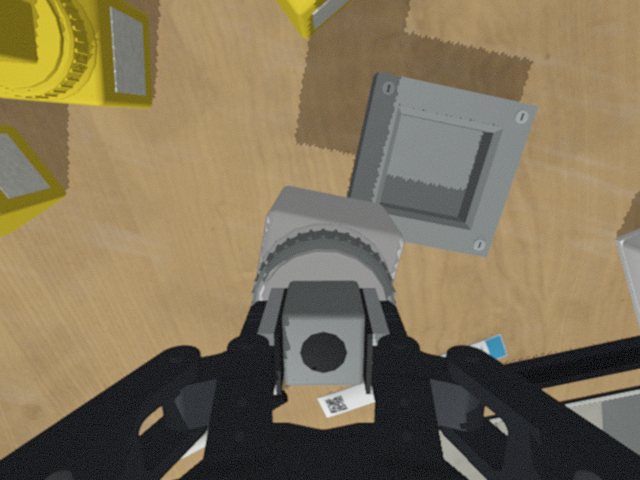

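Canister hangs upright in the grip (boss px (324,350)), with the nest fully in view at (445,165). I'll measure both from this one picture.

```bash
python3 - <<'E'
from h import *
from m import rect
c=imaging.capture("wrist"); w=cloud(c); s=telemetry.sense(); p=s["eef_pos"]; print(p)
print("nest",rect(c,w,(472,166),90,23,33))
z0=p[2]-94.9
print("boss",rect(c,w,p[:2],20,z0+119,z0+128))
print("shoulder",rect(c,w,p[:2],60,z0+64,z0+76))
# nest hull corners from rect of mask and pocket mouth hole
m=np.isfinite(w[...,2])&(np.hypot(w[...,0]-472,w[...,1]-166)<90)&(w[...,2]>24)&(w[...,2]<33)
cs,h=cv2.findContours(m.astype(np.uint8),cv2.RETR_CCOMP,cv2.CHAIN_APPROX_NONE)
for k,cc in enumerate(cs):
    if len(cc)>60:
        P=ray(c,cc[:,0,:],28 if h[0][k][3]<0 else 28)[:,:2].astype(np.float32); print(h[0][k][3],len(cc),cv2.minAreaRect(P))
E
python3 d.py '[472,165.8,165]'
```

```text
[488.51533859  82.51034412 164.57483253]
nest (np.int64(13602), 26.2, array([472.7, 166. ]), array([112.4, 112. ]), 64.4)
boss (np.int64(6430), 191.8, array([488.2,  82.5]), array([33.7, 30.4]), 75.7)
shoulder (np.int64(3425), 139.8, array([479.5,  88.3]), array([62.8, 45.8]), 64.7)
-1 1008 ((472.3269958496094, 165.6416473388672), (111.62593841552734, 111.32259368896484), 64.43321228027344)
t 5.7 pos [488.5  82.5 164.6] delta tool cm [ 7.68 -0.03  3.62] yaw 76.0 tilt 0.08 F [-0.32 -0.74 -5.58] M [-0.113  0.121  0.012] g 0.319 q [-0.07  0.31  1.68  0.    1.15 -1.4 ]
```

```bash
python3 -m handwheel '[{"delta_pos":[3,0,1.4],"twist":[0,0,0],"jaw":0},{"delta_pos":[6,0,2.8],"twist":[0,0,0],"jaw":0},{"delta_pos":[7.7,0,3.6],"twist":[0,0,0],"jaw":0},{"delta_pos":[7.7,0,3.6],"twist":[0,0.005,0],"jaw":0},{"delta_pos":[7.7,0.8,3.6],"twist":[0,0.005,0],"jaw":0},{"delta_pos":[7.7,1.6,3.6],"twist":[0,0.005,0],"jaw":0},{"delta_pos":[7.7,2.4,3.6],"twist":[0,0.005,0],"jaw":0},{"delta_pos":[7.7,3,3.6],"twist":[0,0.005,0],"jaw":0},{"delta_pos":[7.7,3,3.6],"twist":[0,0.005,0],"jaw":0},{"delta_pos":[7.7,3,3.6],"twist":[0,0.005,0],"jaw":0}]' 50
python3 d.py '[472.5,165.8,101]'
python3 - <<'E'
from h import *
from m import rect
c=imaging.capture("wrist"); cv2.imwrite("pics/w4.png",c["frame"][:,:,::-1])
c=imaging.capture("side"); cv2.imwrite("pics/s4.png",cv2.resize(c["frame"][120:280,150:370,::-1],None,fx=3,fy=3))
E
```

```text
time_s: 6.53
eef_pos: [474.0, 161.8, 133.9]
ee_rot: [0.56, -0.559, -0.432, 0.433]
force: [0.2, -0.6, -4.7]
grip_width: 0.32
t 6.5333 pos [474.  161.8 133.9] delta tool cm [0.35 3.29 0.24] yaw 75.41 tilt 0.06 F [ 0.21 -0.57 -4.66] M [-0.022 -0.018  0.013] g 0.32 q [ 0.09  0.36  1.7  -0.    1.08 -1.22]
```

View pics/w4.png

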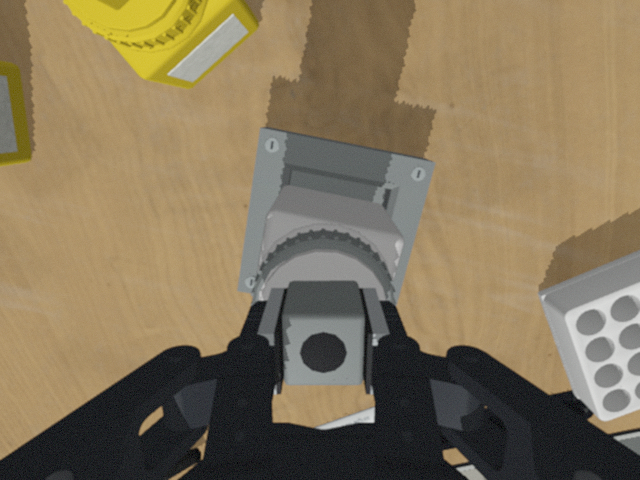

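View pics/s4.png

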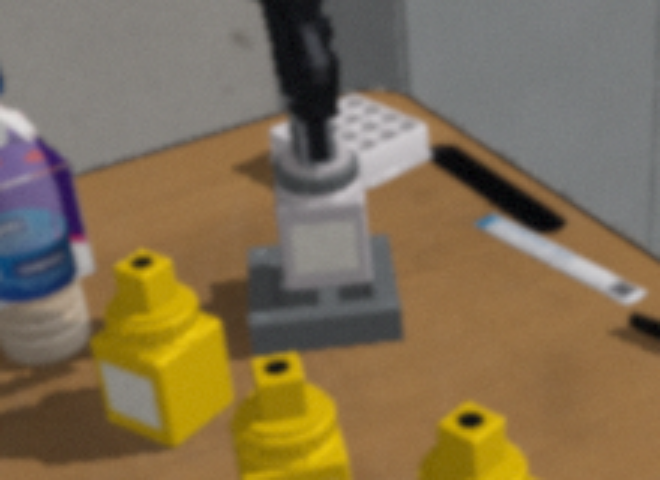

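The wrist and side views both show the canister above the nest pocket, upright and square to it. It may be a few mm short, so I'll remeasure now that it has settled.

```bash
python3 d.py '[472.5,165.8,101]'
python3 - <<'E'
from h import *
from m import rect
s=telemetry.sense(); p=s["eef_pos"]
c=imaging.capture("wrist"); w=cloud(c)
z0=p[2]-94.9
print("nest",rect(c,w,(472,166),90,23,32))
sel=np.isfinite(w[...,2])&(np.hypot(w[...,0]-p[0],w[...,1]-p[1])<60)&(w[...,2]>z0+64)&(w[...,2]<z0+76)
ys,xs=np.nonzero(sel);P=ray(c,np.c_[xs,ys],z0+72)[:,:2]
nest=np.isfinite(w[...,2])&(np.hypot(w[...,0]-472,w[...,1]-166)<90)&(w[...,2]>23)&(w[...,2]<32)
ys,xs=np.nonzero(nest);N=ray(c,np.c_[xs,ys],28)[:,:2]
t=np.radians(64.5); 
for nm,A in(("can",P),("nest",N)):
    a=A@[np.cos(t),np.sin(t)]; b=A@[-np.sin(t),np.cos(t)]
    print(nm,np.percentile(a,[.5,99.5]).round(1),np.percentile(b,[.5,99.5]).round(1))
print("tcp",p[:2]@[np.cos(t),np.sin(t)],p[:2]@[-np.sin(t),np.cos(t)])
E
```

```text
t 6.6333 pos [474.3 162.  134.5] delta tool cm [0.32 3.35 0.27] yaw 75.44 tilt 0.03 F [ 0.54  0.72 -4.48] M [0.016 0.002 0.   ] g 0.315 q [ 0.1   0.36  1.7  -0.    1.08 -1.22]
nest (np.int64(10692), 26.3, array([472.5, 166.2]), array([112.1, 112.2]), 64.4)
can [318.5 380.2] [-354.3 -326.6]
nest [297.9 408.7] [-407.4 -298.9]
tcp 350.42960863140615 -358.33339235895255
```

```bash
python3 -m handwheel '[{"delta_pos":[0.36,0,0.28],"twist":[0,0,0],"jaw":0},{"delta_pos":[0.36,0,0.28],"twist":[0,0,0],"jaw":0},{"delta_pos":[0.36,0.4,0.28],"twist":[0,0,0],"jaw":0},{"delta_pos":[0.36,0.8,0.28],"twist":[0,0,0],"jaw":0},{"delta_pos":[0.36,1.1,0.28],"twist":[0,0,0],"jaw":0},{"delta_pos":[0.36,1.4,0.28],"twist":[0,0,0],"jaw":0},{"delta_pos":[0.36,1.6,0.28],"twist":[0,0,0],"jaw":0},{"delta_pos":[0.36,1.8,0.28],"twist":[0,0,0],"jaw":0},{"delta_pos":[0.36,1.8,0.28],"twist":[0,0,0],"jaw":0},{"delta_pos":[0.36,1.8,0.28],"twist":[0,0,0],"jaw":0}]' 50
python3 d.py '[472.5,165.8,101]'
```

```text
time_s: 7.52
eef_pos: [472.0, 166.4, 116.0]
ee_rot: [0.559, -0.559, -0.432, 0.433]
force: [-0.8, -0.4, -5.4]
grip_width: 0.317
t 7.5167 pos [472.  166.4 116. ] delta tool cm [-0.04  1.5  -0.07] yaw 75.46 tilt 0.05 F [-0.85 -0.42 -5.42] M [0.173 0.354 0.093] g 0.317 q [ 0.1   0.39  1.72 -0.    1.04 -1.21]
```

```bash
python3 -m handwheel '[{"delta_pos":[0,0.2,0],"twist":[0,0,0],"jaw":0},{"delta_pos":[0,0.4,0],"twist":[0,0,0],"jaw":0},{"delta_pos":[0,0.6,0],"twist":[0,0,0],"jaw":0},{"delta_pos":[0,0.8,0],"twist":[0,0,0],"jaw":0},{"delta_pos":[0,1.0,0],"twist":[0,0,0],"jaw":0},{"delta_pos":[0,1.1,0],"twist":[0,0,0],"jaw":0},{"delta_pos":[0,1.2,0],"twist":[0,0,0],"jaw":0},{"delta_pos":[0,1.3,0],"twist":[0,0,0],"jaw":0},{"delta_pos":[0,1.3,0],"twist":[0,0,0],"jaw":0},{"delta_pos":[0,1.3,0],"twist":[0,0,0],"jaw":0}]' 50
python3 d.py '[472.5,165.8,101]'
```

```text
time_s: 8.35
eef_pos: [472.1, 166.5, 103.1]
ee_rot: [0.559, -0.559, -0.433, 0.433]
force: [-2.0, 1.8, -6.1]
grip_width: 0.318
t 8.35 pos [472.1 166.5 103.1] delta tool cm [-0.05  0.21 -0.05] yaw 75.46 tilt 0.01 F [-2.04  1.77 -6.06] M [0.432 0.59  0.079] g 0.318 q [ 0.1   0.4   1.73  0.    1.   -1.21]
```

```bash
python3 -m handwheel '[{"delta_pos":[0,0.05,0],"twist":[0,0,0],"jaw":0},{"delta_pos":[0,0.1,0],"twist":[0,0,0],"jaw":0},{"delta_pos":[0,0.13,0],"twist":[0,0,0],"jaw":0},{"delta_pos":[0,0.16,0],"twist":[0,0,0],"jaw":0},{"delta_pos":[0,0.19,0],"twist":[0,0,0],"jaw":0},{"delta_pos":[0,0.22,0],"twist":[0,0,0],"jaw":0},{"delta_pos":[0,0.24,0],"twist":[0,0,0],"jaw":0},{"delta_pos":[0,0.24,0],"twist":[0,0,0],"jaw":0},{"delta_pos":[0,0.24,0],"twist":[0,0,0],"jaw":0},{"delta_pos":[0,0.24,0],"twist":[0,0,0],"jaw":0}]' 50
python3 d.py '[472.5,165.8,101]'
```

```text
time_s: 9.18
eef_pos: [472.2, 166.5, 101.0]
ee_rot: [0.559, -0.559, -0.433, 0.433]
force: [-3.9, 2.2, -1.2]
grip_width: 0.317
t 9.1833 pos [472.2 166.5 101. ] delta tool cm [-0.06 -0.   -0.05] yaw 75.46 tilt 0.0 F [-3.93  2.18 -1.22] M [0.484 0.996 0.146] g 0.317 q [ 0.1   0.41  1.74  0.    1.   -1.21]
```

```bash
python3 -m handwheel '[{"delta_pos":[0,0.03,0.03],"twist":[0,0,0],"jaw":0},{"delta_pos":[0.02,0.06,0.06],"twist":[0,0,0],"jaw":0},{"delta_pos":[0.02,0.08,0.09],"twist":[0,0,0],"jaw":0},{"delta_pos":[0.02,0.08,0.1],"twist":[0,0,0],"jaw":0},{"delta_pos":[0.02,0.08,0.1],"twist":[0,0,0],"jaw":0},{"delta_pos":[0.02,0.08,0.1],"twist":[0,0,0],"jaw":0},{"delta_pos":[0.02,0.08,0.1],"twist":[0,0,0],"jaw":0},{"delta_pos":[0.02,0.08,0.1],"twist":[0,0,0],"jaw":0},{"delta_pos":[0.02,0.08,0.1],"twist":[0,0,0],"jaw":0},{"delta_pos":[0.02,0.08,0.1],"twist":[0,0,0],"jaw":0}]' 50
python3 d.py '[472.5,165.8,101]'
```

```text
time_s: 10.02
eef_pos: [471.8, 166.8, 100.7]
ee_rot: [-0.559, 0.56, 0.433, -0.432]
force: [-4.4, 0.2, 5.6]
grip_width: 0.319
t 10.0167 pos [471.8 166.8 100.7] delta tool cm [-0.08 -0.03 -0.09] yaw 75.46 tilt 0.09 F [-4.4   0.18  5.63] M [-0.009  0.942  0.049] g 0.319 q [ 0.11  0.41  1.74 -0.    1.   -1.21]
```

Home: the TCP is 6 mm above its desk-pick height and the floor pushes back. Now I'll turn clockwise (+tool y) in small portions, watching Mz.

```bash
python3 -m handwheel '[{"delta_pos":[0,0,0],"twist":[0,0.05,0],"jaw":0},{"delta_pos":[0,0,0],"twist":[0,0.1,0],"jaw":0},{"delta_pos":[0,0,0],"twist":[0,0.15,0],"jaw":0},{"delta_pos":[0,0,0],"twist":[0,0.2,0],"jaw":0},{"delta_pos":[0,0,0],"twist":[0,0.25,0],"jaw":0},{"delta_pos":[0,0,0],"twist":[0,0.3,0],"jaw":0},{"delta_pos":[0,0,0],"twist":[0,0.33,0],"jaw":0},{"delta_pos":[0,0,0],"twist":[0,0.36,0],"jaw":0},{"delta_pos":[0,0,0],"twist":[0,0.38,0],"jaw":0},{"delta_pos":[0,0,0],"twist":[0,0.4,0],"jaw":0}]' 50
python3 d.py '[472.5,165.8,101]'
python3 - <<'E'
from h import *
from m import rect
c=imaging.capture("side"); cv2.imwrite("pics/s5.png",cv2.resize(c["frame"][120:280,150:370,::-1],None,fx=3,fy=3))
c=imaging.capture("wrist"); w=cloud(c); s=telemetry.sense(); p=s["eef_pos"]
cv2.imwrite("pics/w5.png",c["frame"][:,:,::-1])
print("shoulder",rect(c,w,p[:2],60,70,82)); print(s["wrist_torque"])
E
```

```text
time_s: 10.85
eef_pos: [472.0, 167.2, 100.8]
ee_rot: [-0.634, 0.634, 0.314, -0.312]
force: [-2.9, 4.3, 5.6]
grip_width: 0.317
t 10.85 pos [472.  167.2 100.8] delta tool cm [-0.08 -0.02 -0.12] yaw 52.49 tilt 0.14 F [-2.88  4.29  5.62] M [0.63  0.662 0.13 ] g 0.317 q [ 0.11  0.41  1.74  0.    1.   -0.81]
shoulder (np.int64(3430), 76.1, array([463. , 170.5]), array([62.8, 44.4]), 63.3)
[ 0.58200046  0.74645814 -0.03170766]
```

View pics/w5.png

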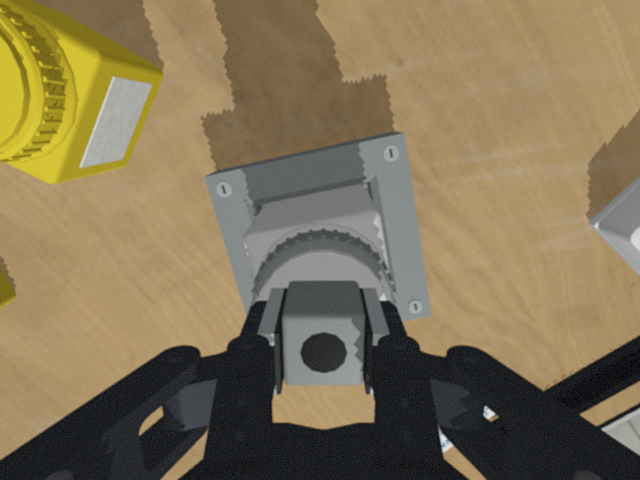

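View pics/s5.png

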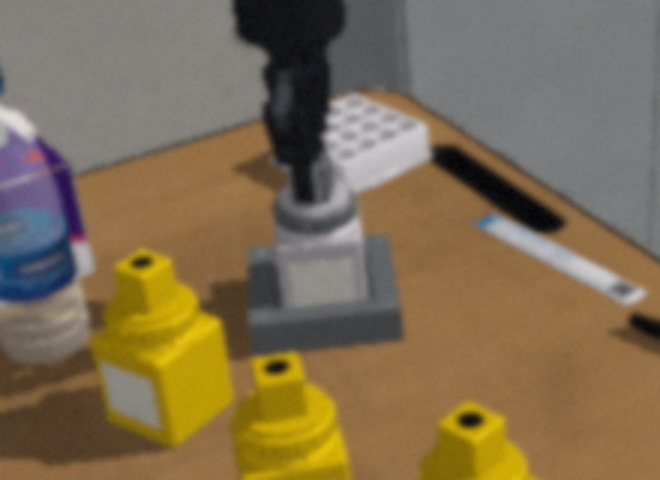

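The canister sits in the pocket and holds its yaw while the lid turns. Seen in the wrist view, the square body is inside the nest mouth at px (315,230). On with the running-in.

```bash
python3 -m handwheel '[{"delta_pos":[0.03,0,0.05],"twist":[0,0.03,0],"jaw":0},{"delta_pos":[0.03,0,0.1],"twist":[0,0.06,0],"jaw":0},{"delta_pos":[0.03,0,0.1],"twist":[0,0.09,0],"jaw":0},{"delta_pos":[0.03,0,0.1],"twist":[0,0.12,0],"jaw":0},{"delta_pos":[0.03,0,0.1],"twist":[0,0.14,0],"jaw":0},{"delta_pos":[0.03,0,0.1],"twist":[0,0.16,0],"jaw":0},{"delta_pos":[0.03,0,0.1],"twist":[0,0.18,0],"jaw":0},{"delta_pos":[0.03,0,0.1],"twist":[0,0.2,0],"jaw":0},{"delta_pos":[0.03,0,0.1],"twist":[0,0.22,0],"jaw":0},{"delta_pos":[0.03,0,0.1],"twist":[0,0.24,0],"jaw":0}]' 50
python3 d.py '[472.5,165.8,101]'
```

```text
time_s: 11.78
eef_pos: [471.9, 167.7, 100.8]
ee_rot: [-0.667, 0.668, 0.235, -0.233]
force: [2.8, -0.4, 4.4]
grip_width: 0.321
t 11.7833 pos [471.9 167.7 100.8] delta tool cm [-0.07 -0.02 -0.18] yaw 38.7 tilt 0.2 F [ 2.85 -0.42  4.38] M [ 0.098 -0.386  0.145] g 0.321 q [ 0.11  0.41  1.74 -0.    0.99 -0.57]
```

```bash
python3 -m handwheel '[{"delta_pos":[0,0,0],"twist":[0,0.02,0],"jaw":0},{"delta_pos":[0,0,0],"twist":[0,0.04,0],"jaw":0},{"delta_pos":[0,0,0],"twist":[0,0.06,0],"jaw":0},{"delta_pos":[0,0,0],"twist":[0,0.08,0],"jaw":0},{"delta_pos":[0,0,0],"twist":[0,0.1,0],"jaw":0},{"delta_pos":[0,0,0],"twist":[0,0.12,0],"jaw":0},{"delta_pos":[0,0,0],"twist":[0,0.14,0],"jaw":0},{"delta_pos":[0,0,0],"twist":[0,0.16,0],"jaw":0},{"delta_pos":[0,0,0],"twist":[0,0.18,0],"jaw":0},{"delta_pos":[0,0,0],"twist":[0,0.2,0],"jaw":0}]' 50
python3 d.py '[472.5,165.8,101]'
```

```text
time_s: 12.62
eef_pos: [472.0, 167.8, 100.8]
ee_rot: [-0.687, 0.687, 0.168, -0.165]
force: [3.6, 1.0, 5.2]
grip_width: 0.32
t 12.6167 pos [472.  167.8 100.8] delta tool cm [-0.05 -0.02 -0.2 ] yaw 27.24 tilt 0.22 F [3.64 0.97 5.24] M [ 0.201 -0.603  0.173] g 0.32 q [ 0.11  0.41  1.74 -0.    0.99 -0.37]
```

```bash
python3 -m handwheel '[{"delta_pos":[0.03,0,0],"twist":[0,0.02,0],"jaw":0},{"delta_pos":[0.03,0,0],"twist":[0,0.04,0],"jaw":0},{"delta_pos":[0.03,0,0],"twist":[0,0.06,0],"jaw":0},{"delta_pos":[0.03,0,0],"twist":[0,0.08,0],"jaw":0},{"delta_pos":[0.03,0,0],"twist":[0,0.1,0],"jaw":0},{"delta_pos":[0.03,0,0],"twist":[0,0.12,0],"jaw":0},{"delta_pos":[0.03,0,0],"twist":[0,0.14,0],"jaw":0},{"delta_pos":[0.03,0,0],"twist":[0,0.16,0],"jaw":0},{"delta_pos":[0.03,0,0],"twist":[0,0.18,0],"jaw":0},{"delta_pos":[0.03,0,0],"twist":[0,0.2,0],"jaw":0}]' 50
python3 d.py '[472.5,165.8,101]'
```

```text
time_s: 13.45
eef_pos: [472.3, 167.9, 100.8]
ee_rot: [-0.7, 0.7, 0.098, -0.096]
force: [3.5, 1.4, 4.5]
grip_width: 0.32
t 13.45 pos [472.3 167.9 100.8] delta tool cm [-0.04 -0.02 -0.21] yaw 15.78 tilt 0.22 F [3.5  1.37 4.46] M [ 0.225 -0.654  0.195] g 0.32 q [ 0.11  0.41  1.74 -0.    0.99 -0.17]
```

```bash
python3 -m handwheel '[{"delta_pos":[0.03,0,0],"twist":[0,0.02,0],"jaw":0},{"delta_pos":[0.03,0,0],"twist":[0,0.04,0],"jaw":0},{"delta_pos":[0.03,0,0],"twist":[0,0.06,0],"jaw":0},{"delta_pos":[0.03,0,0],"twist":[0,0.08,0],"jaw":0},{"delta_pos":[0.03,0,0],"twist":[0,0.1,0],"jaw":0},{"delta_pos":[0.03,0,0],"twist":[0,0.12,0],"jaw":0},{"delta_pos":[0.03,0,0],"twist":[0,0.14,0],"jaw":0},{"delta_pos":[0.03,0,0],"twist":[0,0.16,0],"jaw":0},{"delta_pos":[0.03,0,0],"twist":[0,0.18,0],"jaw":0},{"delta_pos":[0.03,0,0],"twist":[0,0.2,0],"jaw":0}]' 50
python3 d.py '[472.5,165.8,101]'
```

```text
time_s: 14.28
eef_pos: [472.6, 168.0, 100.8]
ee_rot: [0.707, -0.707, -0.028, 0.025]
force: [4.3, 1.6, 3.7]
grip_width: 0.318
t 14.2833 pos [472.6 168.  100.8] delta tool cm [-0.02 -0.02 -0.22] yaw 4.32 tilt 0.22 F [4.33 1.6  3.65] M [ 0.214 -0.685  0.171] g 0.318 q [ 0.11  0.41  1.74 -0.    0.99  0.03]
```

```bash
python3 -m handwheel '[{"delta_pos":[0,0,0],"twist":[0,0.02,0],"jaw":0},{"delta_pos":[0,0,0],"twist":[0,0.04,0],"jaw":0},{"delta_pos":[0,0,0],"twist":[0,0.06,0],"jaw":0},{"delta_pos":[0,0,0],"twist":[0,0.08,0],"jaw":0},{"delta_pos":[0,0,0],"twist":[0,0.1,0],"jaw":0},{"delta_pos":[0,0,0],"twist":[0,0.12,0],"jaw":0},{"delta_pos":[0,0,0],"twist":[0,0.14,0],"jaw":0},{"delta_pos":[0,0,0],"twist":[0,0.16,0],"jaw":0},{"delta_pos":[0,0,0],"twist":[0,0.18,0],"jaw":0},{"delta_pos":[0,0,0],"twist":[0,0.2,0],"jaw":0}]' 50
python3 d.py '[472.5,165.8,101]'
```

```text
time_s: 15.12
eef_pos: [472.8, 168.0, 100.9]
ee_rot: [0.706, -0.706, 0.043, -0.046]
force: [5.6, 1.3, 5.3]
grip_width: 0.317
t 15.1167 pos [472.8 168.  100.9] delta tool cm [ 0.   -0.01 -0.22] yaw -7.14 tilt 0.25 F [5.62 1.28 5.28] M [ 0.148 -0.932  0.13 ] g 0.317 q [ 0.11  0.41  1.74 -0.    0.99  0.23]
```

```bash
python3 -m handwheel '[{"delta_pos":[0,0,0],"twist":[0,0.02,0],"jaw":0},{"delta_pos":[0,0,0],"twist":[0,0.04,0],"jaw":0},{"delta_pos":[0,0,0],"twist":[0,0.06,0],"jaw":0},{"delta_pos":[0,0,0],"twist":[0,0.08,0],"jaw":0},{"delta_pos":[0,0,0],"twist":[0,0.1,0],"jaw":0},{"delta_pos":[0,0,0],"twist":[0,0.12,0],"jaw":0},{"delta_pos":[0,0,0],"twist":[0,0.14,0],"jaw":0},{"delta_pos":[0,0,0],"twist":[0,0.16,0],"jaw":0},{"delta_pos":[0,0,0],"twist":[0,0.18,0],"jaw":0},{"delta_pos":[0,0,0],"twist":[0,0.2,0],"jaw":0}]' 50
python3 d.py '[472.5,165.8,101]'
```

```text
time_s: 15.95
eef_pos: [472.9, 167.9, 100.9]
ee_rot: [0.698, -0.697, 0.113, -0.116]
force: [4.9, 0.9, 5.4]
grip_width: 0.315
t 15.95 pos [472.9 167.9 100.9] delta tool cm [ 0.03 -0.01 -0.21] yaw -18.6 tilt 0.27 F [4.93 0.86 5.38] M [ 0.061 -1.02   0.157] g 0.315 q [ 0.11  0.41  1.74 -0.    0.99  0.43]
```

```bash
python3 -m handwheel '[{"delta_pos":[0.05,0,0],"twist":[0,0.02,0],"jaw":0},{"delta_pos":[0.08,0,0],"twist":[0,0.04,0],"jaw":0},{"delta_pos":[0.08,0,0],"twist":[0,0.06,0],"jaw":0},{"delta_pos":[0.08,0,0],"twist":[0,0.08,0],"jaw":0},{"delta_pos":[0.08,0,0],"twist":[0,0.1,0],"jaw":0},{"delta_pos":[0.08,0,0],"twist":[0,0.12,0],"jaw":0},{"delta_pos":[0.08,0,0],"twist":[0,0.14,0],"jaw":0},{"delta_pos":[0.08,0,0],"twist":[0,0.16,0],"jaw":0},{"delta_pos":[0.08,0,0],"twist":[0,0.18,0],"jaw":0},{"delta_pos":[0.08,0,0],"twist":[0,0.2,0],"jaw":0}]' 50
python3 d.py '[472.5,165.8,101]'
```

```text
time_s: 16.78
eef_pos: [473.3, 167.7, 100.8]
ee_rot: [0.683, -0.682, 0.182, -0.185]
force: [3.8, 1.3, 5.1]
grip_width: 0.321
t 16.7833 pos [473.3 167.7 100.8] delta tool cm [ 0.03 -0.02 -0.21] yaw -30.06 tilt 0.22 F [3.75 1.26 5.13] M [ 0.237 -0.737  0.164] g 0.321 q [ 0.11  0.41  1.73 -0.    1.    0.63]
```

1.84 rad so far, still running free.

```bash
python3 -m handwheel '[{"delta_pos":[0,0,0],"twist":[0,0.02,0],"jaw":0},{"delta_pos":[0,0,0],"twist":[0,0.04,0],"jaw":0},{"delta_pos":[0,0,0],"twist":[0,0.06,0],"jaw":0},{"delta_pos":[0,0,0],"twist":[0,0.08,0],"jaw":0},{"delta_pos":[0,0,0],"twist":[0,0.1,0],"jaw":0},{"delta_pos":[0,0,0],"twist":[0,0.12,0],"jaw":0},{"delta_pos":[0,0,0],"twist":[0,0.14,0],"jaw":0},{"delta_pos":[0,0,0],"twist":[0,0.16,0],"jaw":0},{"delta_pos":[0,0,0],"twist":[0,0.18,0],"jaw":0},{"delta_pos":[0,0,0],"twist":[0,0.2,0],"jaw":0}]' 50
python3 d.py '[472.5,165.8,101]'
```

```text
time_s: 17.62
eef_pos: [473.5, 167.6, 100.9]
ee_rot: [0.662, -0.661, 0.249, -0.252]
force: [4.3, -0.0, 5.7]
grip_width: 0.32
t 17.6167 pos [473.5 167.6 100.9] delta tool cm [ 0.05 -0.01 -0.2 ] yaw -41.52 tilt 0.25 F [ 4.27 -0.05  5.68] M [-0.036 -0.858  0.126] g 0.32 q [ 0.11  0.41  1.73 -0.    0.99  0.83]
```

```bash
python3 -m handwheel '[{"delta_pos":[0,0,0],"twist":[0,0.02,0],"jaw":0},{"delta_pos":[0,0,0],"twist":[0,0.04,0],"jaw":0},{"delta_pos":[0,0,0],"twist":[0,0.06,0],"jaw":0},{"delta_pos":[0,0,0],"twist":[0,0.08,0],"jaw":0},{"delta_pos":[0,0,0],"twist":[0,0.1,0],"jaw":0},{"delta_pos":[0,0,0],"twist":[0,0.12,0],"jaw":0},{"delta_pos":[0,0,0],"twist":[0,0.14,0],"jaw":0},{"delta_pos":[0,0,0],"twist":[0,0.16,0],"jaw":0},{"delta_pos":[0,0,0],"twist":[0,0.18,0],"jaw":0},{"delta_pos":[0,0,0],"twist":[0,0.2,0],"jaw":0}]' 50
python3 d.py '[472.5,165.8,101]'
```

```text
time_s: 18.45
eef_pos: [473.6, 167.5, 100.9]
ee_rot: [0.634, -0.632, 0.314, -0.317]
force: [4.3, -1.0, 4.5]
grip_width: 0.32
t 18.45 pos [473.6 167.5 100.9] delta tool cm [ 0.07 -0.01 -0.19] yaw -52.97 tilt 0.26 F [ 4.34 -1.05  4.49] M [-0.148 -0.794  0.14 ] g 0.32 q [ 0.11  0.41  1.73 -0.    0.99  1.03]
```

```bash
python3 -m handwheel '[{"delta_pos":[0,0,0],"twist":[0,0.02,0],"jaw":0},{"delta_pos":[0,0,0],"twist":[0,0.04,0],"jaw":0},{"delta_pos":[0,0,0],"twist":[0,0.06,0],"jaw":0},{"delta_pos":[0,0,0],"twist":[0,0.08,0],"jaw":0},{"delta_pos":[0,0,0],"twist":[0,0.1,0],"jaw":0},{"delta_pos":[0,0,0],"twist":[0,0.12,0],"jaw":0},{"delta_pos":[0,0,0],"twist":[0,0.14,0],"jaw":0},{"delta_pos":[0,0,0],"twist":[0,0.16,0],"jaw":0},{"delta_pos":[0,0,0],"twist":[0,0.18,0],"jaw":0},{"delta_pos":[0,0,0],"twist":[0,0.2,0],"jaw":0}]' 50
python3 d.py '[472.5,165.8,101]'
```

```text
time_s: 19.28
eef_pos: [473.6, 167.2, 100.9]
ee_rot: [0.599, -0.598, 0.375, -0.378]
force: [5.7, -1.7, 5.9]
grip_width: 0.318
t 19.2833 pos [473.6 167.2 100.9] delta tool cm [ 0.08 -0.01 -0.17] yaw -64.39 tilt 0.27 F [ 5.7  -1.66  5.89] M [-0.494 -1.013  0.407] g 0.318 q [ 0.11  0.41  1.73 -0.    0.99  1.23]
```

Torque has risen to 0.41. A small further turn of 0.1 rad, then hold.

```bash
python3 -m handwheel '[{"delta_pos":[0,0,0],"twist":[0,0.02,0],"jaw":0},{"delta_pos":[0,0,0],"twist":[0,0.04,0],"jaw":0},{"delta_pos":[0,0,0],"twist":[0,0.06,0],"jaw":0},{"delta_pos":[0,0,0],"twist":[0,0.08,0],"jaw":0},{"delta_pos":[0,0,0],"twist":[0,0.1,0],"jaw":0},{"delta_pos":[0,0,0],"twist":[0,0.1,0],"jaw":0},{"delta_pos":[0,0,0],"twist":[0,0.1,0],"jaw":0},{"delta_pos":[0,0,0],"twist":[0,0.1,0],"jaw":0},{"delta_pos":[0,0,0],"twist":[0,0.1,0],"jaw":0},{"delta_pos":[0,0,0],"twist":[0,0.1,0],"jaw":0}]' 50
python3 d.py '[472.5,165.8,101]'
python3 - <<'E'
from h import *
for i in range(4):
    imaging.capture("side"); print(telemetry.sense()["wrist_torque"].round(3))
E
```

```text
time_s: 20.12
eef_pos: [473.6, 167.3, 100.9]
ee_rot: [0.58, -0.578, 0.405, -0.407]
force: [5.3, -2.1, 6.3]
grip_width: 0.317
t 20.1167 pos [473.6 167.3 100.9] delta tool cm [ 0.1  -0.01 -0.15] yaw -70.09 tilt 0.26 F [ 5.3  -2.11  6.32] M [-0.445 -0.952  0.253] g 0.317 q [ 0.11  0.41  1.73 -0.    0.99  1.33]
[-0.391 -0.929  0.207]
[-0.445 -0.977  0.174]
[-0.483 -0.984  0.237]
[-0.487 -0.971  0.3  ]
```

```bash
python3 -m handwheel '[{"delta_pos":[0,0,0],"twist":[0,0.01,0],"jaw":0},{"delta_pos":[0,0,0],"twist":[0,0.02,0],"jaw":0},{"delta_pos":[0,0,0],"twist":[0,0.03,0],"jaw":0},{"delta_pos":[0,0,0],"twist":[0,0.04,0],"jaw":0},{"delta_pos":[0,0,0],"twist":[0,0.05,0],"jaw":0},{"delta_pos":[0,0,0],"twist":[0,0.06,0],"jaw":0},{"delta_pos":[0,0,0],"twist":[0,0.07,0],"jaw":0},{"delta_pos":[0,0,0],"twist":[0,0.08,0],"jaw":0},{"delta_pos":[0,0,0],"twist":[0,0.09,0],"jaw":0},{"delta_pos":[0,0,0],"twist":[0,0.1,0],"jaw":0}]' 50
python3 d.py '[472.5,165.8,101]'
```

```text
time_s: 21.15
eef_pos: [473.5, 167.5, 100.9]
ee_rot: [0.559, -0.557, 0.433, -0.436]
force: [5.3, -1.1, 5.2]
grip_width: 0.319
t 21.15 pos [473.5 167.5 100.9] delta tool cm [ 0.14 -0.01 -0.14] yaw -75.8 tilt 0.25 F [ 5.3  -1.14  5.22] M [-0.081 -0.884  0.583] g 0.319 q [ 0.11  0.41  1.73 -0.    0.99  1.43]
```

```bash
python3 - <<'E'
from h import *
a=[]
for i in range(6):
    imaging.capture("side"); a.append(telemetry.sense()["wrist_torque"][2])
print(np.round(a,3),np.mean(a), telemetry.sense()["time_s"])
E
```

```text
[0.458 0.444 0.426 0.409 0.447 0.408] 0.43192750092864557 21.45
```

Moving torque was 0.58 and standstill is 0.43, against ~0.15 running free, so the seal share is ≈0.4: snug. Releasing, then going up.

```bash
python3 -m handwheel '[{"delta_pos":[0,0,0],"twist":[0,0,0],"jaw":0.4},{"delta_pos":[0,0,0],"twist":[0,0,0],"jaw":0.5},{"delta_pos":[0,0,0],"twist":[0,0,0],"jaw":0.6},{"delta_pos":[0,0,0],"twist":[0,0,0],"jaw":0.8},{"delta_pos":[0,0,0],"twist":[0,0,0],"jaw":1},{"delta_pos":[0,0,0],"twist":[0,0,0],"jaw":1},{"delta_pos":[0,-1,0],"twist":[0,0,0],"jaw":1},{"delta_pos":[0,-3,0],"twist":[0,0,0],"jaw":1},{"delta_pos":[0,-6,0],"twist":[0,0,0],"jaw":1},{"delta_pos":[0,-9,0],"twist":[0,0,0],"jaw":1}]' 50
python3 d.py '[472.5,165.8,101]'; python3 -m handwheel '[{"delta_pos":[0,-3,0],"twist":[0,0,0],"jaw":1},{"delta_pos":[0,-6,0],"twist":[0,0,0],"jaw":1},{"delta_pos":[0,-9,0],"twist":[0,0,0],"jaw":1},{"delta_pos":[0,-9,0],"twist":[0,0,0],"jaw":1},{"delta_pos":[0,-9,0],"twist":[0,0,0],"jaw":1},{"delta_pos":[0,-9,0],"twist":[0,0,0],"jaw":1},{"delta_pos":[0,-9,0],"twist":[0,0,0],"jaw":1},{"delta_pos":[0,-9,0],"twist":[0,0,0],"jaw":1},{"delta_pos":[0,-9,0],"twist":[0,0,0],"jaw":1},{"delta_pos":[0,-9,0],"twist":[0,0,0],"jaw":1}]'
python3 d.py '[472.5,165.8,101]'
python3 - <<'E'
from h import *
from m import rect
c=imaging.capture("wrist"); w=cloud(c); cv2.imwrite("pics/w6.png",c["frame"][:,:,::-1])
print("boss",rect(c,w,(472,166),40,122,135)); print("shoulder",rect(c,w,(472,166),60,72,82)); print("nest",rect(c,w,(472,166),90,23,33))
c=imaging.capture("side"); cv2.imwrite("pics/s6.png",c["frame"][:,:,::-1])
E
```

```text
time_s: 22.28
eef_pos: [471.5, 167.7, 191.6]
ee_rot: [-0.558, 0.558, -0.435, 0.434]
force: [0.5, 0.1, 0.6]
grip_width: 1.002
t 22.2833 pos [471.5 167.7 191.6] delta tool cm [0.2  9.06 0.06] yaw -75.8 tilt 0.06 F [0.46 0.06 0.63] M [-0.029  0.022  0.037] g 1.002 q [0.11 0.3  1.63 0.   1.22 1.43]
time_s: 23.12
eef_pos: [471.9, 167.7, 279.7]
ee_rot: [-0.558, 0.558, -0.435, 0.434]
force: [1.5, 1.0, -0.6]
grip_width: 0.998
t 23.1167 pos [471.9 167.7 279.7] delta tool cm [ 0.2  17.87  0.03] yaw -75.8 tilt 0.05 F [ 1.49  1.01 -0.64] M [0.066 0.005 0.   ] g 0.998 q [0.11 0.23 1.48 0.   1.43 1.43]
boss (np.int64(1269), 127.6, array([473.8, 167.2]), array([28.6, 27.7]), 31.3)
shoulder (np.int64(1066), 75.8, array([473.8, 167.2]), array([63.3, 63.3]), 61.9)
nest (np.int64(6226), 26.2, array([473.1, 167.1]), array([112., 112.]), 64.4)
```

View pics/w6.png

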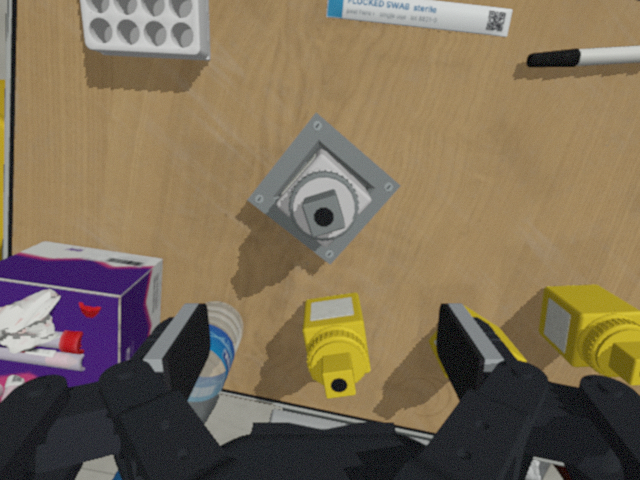

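View pics/s6.png

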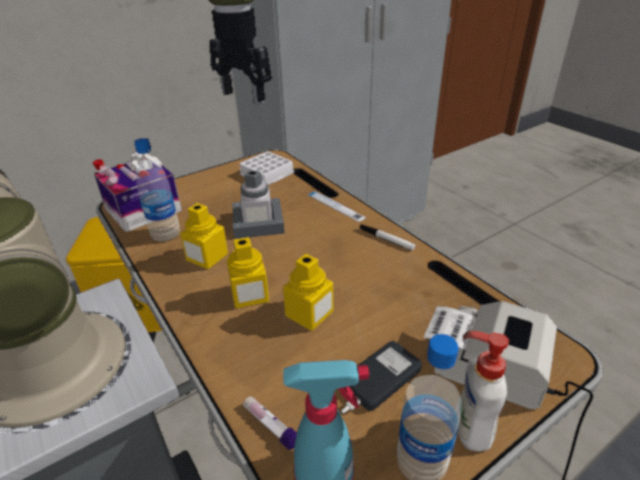

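The lid eased back ~0.3 rad on release (boss at 31.3° mod 90; the tool left it at 14.2°). That residual seal may be near the 2 N limit, so I'll measure again more carefully.

```bash
python3 - <<'E'
from h import *
from m import rect
for i in range(3):
    c=imaging.capture("wrist"); w=cloud(c)
    print("boss",rect(c,w,(473,167),40,122,135), "shoulder",rect(c,w,(473,167),60,72,82)[2:])
c=imaging.capture("wrist"); s=telemetry.sense()
w=cloud(c)
m=(np.isfinite(w[...,2])&(np.hypot(w[...,0]-473,w[...,1]-167)<40)&(w[...,2]>122)).astype(np.uint8)
# fit edges of the boss top
cc=max(cv2.findContours(m,cv2.RETR_EXTERNAL,cv2.CHAIN_APPROX_NONE)[0],key=len)[:,0,:]
P=ray(c,cc,129.5)[:,:2]; ctr=np.array(cv2.minAreaRect(P.astype(np.float32))[0])
t=np.radians(31.3); u=(P-ctr)@np.array([[np.cos(t),-np.sin(t)],[np.sin(t),np.cos(t)]])
for nm,a,b in (("x+",0,1),("x-",0,-1),("y+",1,1),("y-",1,-1)):
    o=1-a; k=(u[:,a]*b>11)&(abs(u[:,o])<10)
    f=np.polyfit(u[k][:,o],u[k][:,a],1); print(nm,k.sum(),"edge angle off 31.3:",np.degrees(np.arctan(f[0]))*(1 if a==1 else -1))
cv2.imwrite("pics/w7.png",cv2.resize(c["frame"][100:280,230:410,::-1],None,fx=3.3,fy=3.3))
print(s["time_s"])
E
```

```text
boss (np.int64(1271), 127.7, array([473.8, 167.2]), array([28.6, 27.7]), 31.3) shoulder (array([473.8, 167.2]), array([63.3, 63.4]), 61.9)
boss (np.int64(1268), 127.7, array([473.9, 167.2]), array([28.7, 27.7]), 31.3) shoulder (array([473.8, 167.2]), array([63.2, 63.3]), 61.9)
boss (np.int64(1267), 127.7, array([473.9, 167.2]), array([28.6, 27.7]), 31.3) shoulder (array([473.8, 167.2]), array([63.3, 63.3]), 61.9)
x+ 2 edge angle off 31.3: -17.22523581638657
x- 21 edge angle off 31.3: -17.234619645686312
y+ 51 edge angle off 31.3: 69.511396074645
y- 122 edge angle off 31.3: 3.991590643091585
23.4167
```

View pics/w7.png

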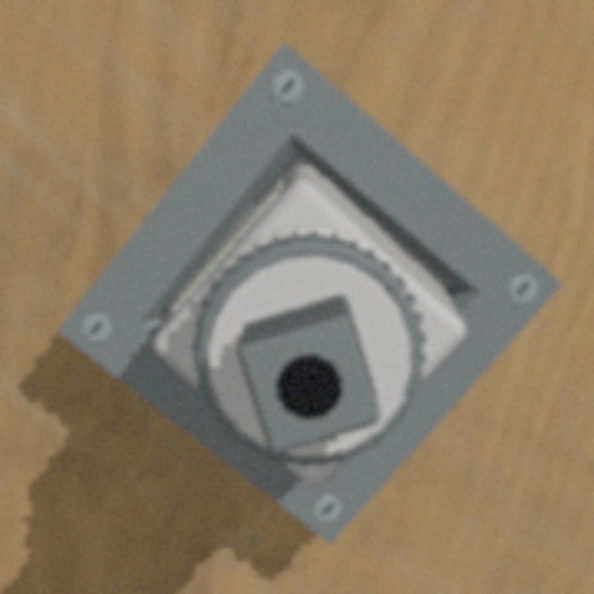

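The boss is at rest, but the eased-back angle leaves only ~0.08±0.06 N m of seal by my torque/angle numbers. There is plenty of time, so I'll regrip with the flats aligned, re-snug, ease back under control and then let go.

```bash
python3 d.py '[473.6,167.4,130]'; python3 -m handwheel '[{"delta_pos":[0,2,0],"twist":[0,-0.1,0],"jaw":1},{"delta_pos":[0,4,0],"twist":[0,-0.2,0],"jaw":1},{"delta_pos":[0,6,0],"twist":[0,-0.298,0],"jaw":1},{"delta_pos":[0,8,0],"twist":[0,-0.298,0],"jaw":1},{"delta_pos":[0,10,0],"twist":[0,-0.298,0],"jaw":1},{"delta_pos":[0,12,0],"twist":[0,-0.298,0],"jaw":1},{"delta_pos":[0,13,0],"twist":[0,-0.298,0],"jaw":1},{"delta_pos":[0,13,0],"twist":[0,-0.298,0],"jaw":1},{"delta_pos":[0,13,0],"twist":[0,-0.298,0],"jaw":1},{"delta_pos":[0,13,0],"twist":[0,-0.298,0],"jaw":1}]' 50
python3 - <<'E'
from h import *
from m import rect
c=imaging.capture("wrist"); w=cloud(c); cv2.imwrite("pics/w8.png",c["frame"][:,:,::-1])
print("boss",rect(c,w,(473,167),40,122,135), "shoulder",rect(c,w,(473,167),60,72,82)[2:])
E
python3 d.py '[473.6,167.4,101]'
```

```text
t 23.4167 pos [472.  167.7 280.1] delta tool cm [ 0.07 15.01  0.15] yaw -75.8 tilt 0.01 F [ 0.43 -1.27 -0.19] M [0.    0.006 0.008] g 1.001 q [ 0.11  0.23  1.48 -0.    1.43  1.43]
time_s: 24.25
eef_pos: [472.6, 167.8, 151.3]
ee_rot: [0.617, -0.616, 0.346, -0.347]
force: [0.1, -0.9, -0.3]
grip_width: 1.002
boss (np.int64(3484), 127.7, array([474. , 167.7]), array([29.4, 27.7]), 31.2) shoulder (array([473.8, 167.6]), array([63., 63.]), 61.8)
t 24.3 pos [472.6 167.8 151.3] delta tool cm [0.08 5.03 0.06] yaw -58.73 tilt 0.12 F [-0.65  0.91  0.08] M [ 0.026  0.024 -0.021] g 1.0 q [ 0.11  0.34  1.68 -0.    1.12  1.13]
```

View pics/w8.png

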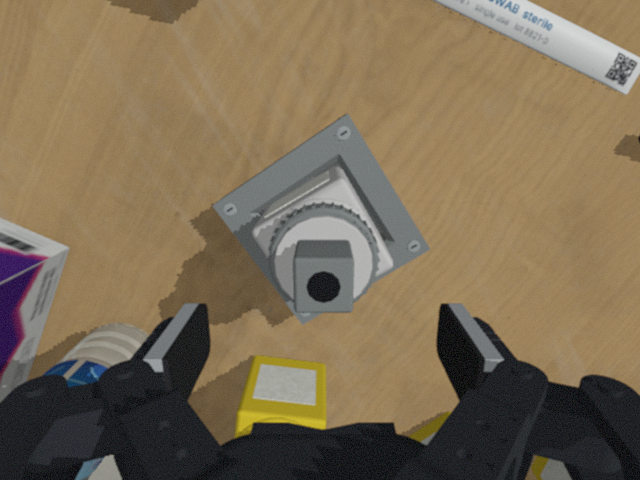

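Boss square and centred at px (324,280). Descend and grip.

```bash
python3 -m handwheel '[{"delta_pos":[0.08,1.5,0.1],"twist":[0,0,0],"jaw":1},{"delta_pos":[0.08,3,0.1],"twist":[0,0,0],"jaw":1},{"delta_pos":[0.08,4.5,0.1],"twist":[0,0,0],"jaw":1},{"delta_pos":[0.08,5,0.1],"twist":[0,0,0],"jaw":1},{"delta_pos":[0.08,5,0.1],"twist":[0,0,0],"jaw":0.6},{"delta_pos":[0.08,5,0.1],"twist":[0,0,0],"jaw":0.3},{"delta_pos":[0.08,5,0.1],"twist":[0,0,0],"jaw":0},{"delta_pos":[0.08,5,0.1],"twist":[0,0,0],"jaw":0},{"delta_pos":[0.08,5,0.1],"twist":[0,0,0],"jaw":0},{"delta_pos":[0.08,5,0.1],"twist":[0,0,0],"jaw":0}]' 50
python3 d.py '[473.6,167.4,101]'
python3 -m handwheel '[{"delta_pos":[0,0,0],"twist":[0,0,0],"jaw":0},{"delta_pos":[0,0,0],"twist":[0,0,0],"jaw":0},{"delta_pos":[0,0,0],"twist":[0,0,0],"jaw":0},{"delta_pos":[0,0,0],"twist":[0,0.01,0],"jaw":0},{"delta_pos":[0,0,0],"twist":[0,0.02,0],"jaw":0},{"delta_pos":[0,0,0],"twist":[0,0.04,0],"jaw":0},{"delta_pos":[0,0,0],"twist":[0,0.05,0],"jaw":0},{"delta_pos":[0,0,0],"twist":[0,0.06,0],"jaw":0},{"delta_pos":[0,0,0],"twist":[0,0.08,0],"jaw":0},{"delta_pos":[0,0,0],"twist":[0,0.1,0],"jaw":0}]' 50
python3 d.py '[473.6,167.4,101]'
```

```text
time_s: 25.13
eef_pos: [473.6, 167.7, 100.9]
ee_rot: [0.617, -0.616, 0.346, -0.347]
force: [-2.7, 1.4, 6.7]
grip_width: 0.322
t 25.1333 pos [473.6 167.7 100.9] delta tool cm [ 0.03 -0.01 -0.01] yaw -58.72 tilt 0.07 F [-2.66  1.44  6.74] M [0.169 0.208 0.046] g 0.322 q [0.11 0.41 1.73 0.   1.   1.13]
time_s: 25.97
eef_pos: [473.6, 167.7, 100.9]
ee_rot: [0.598, -0.598, 0.377, -0.377]
force: [-2.1, 1.2, 6.3]
grip_width: 0.32
t 25.9667 pos [473.6 167.7 100.9] delta tool cm [ 0.03 -0.01 -0.01] yaw -64.45 tilt 0.08 F [-2.08  1.2   6.33] M [0.078 0.183 0.37 ] g 0.32 q [ 0.11  0.41  1.73 -0.    1.    1.23]
```

The probe reads 0.37 N m at -64.5° while moving, so the residual had been ≈0.11 (held by friction). I'll re-snug by 0.12 rad, hold, then ease back slowly.

```bash
python3 -m handwheel '[{"delta_pos":[0,0,0],"twist":[0,0.015,0],"jaw":0},{"delta_pos":[0,0,0],"twist":[0,0.03,0],"jaw":0},{"delta_pos":[0,0,0],"twist":[0,0.045,0],"jaw":0},{"delta_pos":[0,0,0],"twist":[0,0.06,0],"jaw":0},{"delta_pos":[0,0,0],"twist":[0,0.075,0],"jaw":0},{"delta_pos":[0,0,0],"twist":[0,0.09,0],"jaw":0},{"delta_pos":[0,0,0],"twist":[0,0.105,0],"jaw":0},{"delta_pos":[0,0,0],"twist":[0,0.12,0],"jaw":0},{"delta_pos":[0,0,0],"twist":[0,0.135,0],"jaw":0},{"delta_pos":[0,0,0],"twist":[0,0.15,0],"jaw":0}]' 50
python3 d.py '[473.6,167.4,101]'
python3 -m handwheel '[{"delta_pos":[0,0,0],"twist":[0,0,0],"jaw":0},{"delta_pos":[0,0,0],"twist":[0,0,0],"jaw":0},{"delta_pos":[0,0,0],"twist":[0,0,0],"jaw":0},{"delta_pos":[0,0,0],"twist":[0,0,0],"jaw":0},{"delta_pos":[0,0,0],"twist":[0,-0.02,0],"jaw":0},{"delta_pos":[0,0,0],"twist":[0,-0.04,0],"jaw":0},{"delta_pos":[0,0,0],"twist":[0,-0.06,0],"jaw":0},{"delta_pos":[0,0,0],"twist":[0,-0.08,0],"jaw":0},{"delta_pos":[0,0,0],"twist":[0,-0.1,0],"jaw":0},{"delta_pos":[0,0,0],"twist":[0,-0.12,0],"jaw":0}]' 50
python3 d.py '[473.6,167.4,101]'
```

```text
time_s: 26.8
eef_pos: [473.6, 167.6, 100.9]
ee_rot: [0.569, -0.568, 0.42, -0.421]
force: [-1.5, 1.8, 6.2]
grip_width: 0.32
t 26.8 pos [473.6 167.6 100.9] delta tool cm [ 0.02 -0.01 -0.  ] yaw -73.01 tilt 0.07 F [-1.51  1.76  6.17] M [0.008 0.24  0.543] g 0.32 q [ 0.11  0.41  1.73 -0.    1.    1.38]
time_s: 27.63
eef_pos: [473.6, 167.8, 100.9]
ee_rot: [0.593, -0.592, 0.385, -0.386]
force: [-1.0, 1.2, 6.0]
grip_width: 0.321
t 27.6333 pos [473.6 167.8 100.9] delta tool cm [ 0.03 -0.01 -0.01] yaw -66.09 tilt 0.08 F [-0.99  1.16  6.  ] M [0.189 0.271 0.097] g 0.321 q [0.11 0.41 1.73 0.   1.   1.26]
```

```bash
python3 -m handwheel '[{"delta_pos":[0,0,0],"twist":[0,-0.02,0],"jaw":0},{"delta_pos":[0,0,0],"twist":[0,-0.04,0],"jaw":0},{"delta_pos":[0,0,0],"twist":[0,-0.05,0],"jaw":0},{"delta_pos":[0,0,0],"twist":[0,-0.06,0],"jaw":0},{"delta_pos":[0,0,0],"twist":[0,-0.06,0],"jaw":0},{"delta_pos":[0,0,0],"twist":[0,-0.06,0],"jaw":0},{"delta_pos":[0,0,0],"twist":[0,-0.06,0],"jaw":0},{"delta_pos":[0,0,0],"twist":[0,-0.06,0],"jaw":0},{"delta_pos":[0,0,0],"twist":[0,-0.06,0],"jaw":0},{"delta_pos":[0,0,0],"twist":[0,-0.06,0],"jaw":0}]' 50
python3 d.py '[473.6,167.4,101]'
python3 -m handwheel '[{"delta_pos":[0,0,0],"twist":[0,0,0],"jaw":0.4},{"delta_pos":[0,0,0],"twist":[0,0,0],"jaw":0.5},{"delta_pos":[0,0,0],"twist":[0,0,0],"jaw":0.6},{"delta_pos":[0,0,0],"twist":[0,0,0],"jaw":0.8},{"delta_pos":[0,0,0],"twist":[0,0,0],"jaw":1},{"delta_pos":[0,0,0],"twist":[0,0,0],"jaw":1},{"delta_pos":[0,-1,0],"twist":[0,0,0],"jaw":1},{"delta_pos":[0,-3,0],"twist":[0,0,0],"jaw":1},{"delta_pos":[0,-6,0],"twist":[0,0,0],"jaw":1},{"delta_pos":[0,-9,0],"twist":[0,0,0],"jaw":1}]' 50
python3 -m handwheel '[{"delta_pos":[0,-3,0],"twist":[0,0,0],"jaw":1},{"delta_pos":[0,-6,0],"twist":[0,0,0],"jaw":1},{"delta_pos":[0,-9,0],"twist":[0,0,0],"jaw":1},{"delta_pos":[0,-9,0],"twist":[0,0,0],"jaw":1},{"delta_pos":[0,-9,0],"twist":[0,0,0],"jaw":1},{"delta_pos":[0,-9,0],"twist":[0,0,0],"jaw":1},{"delta_pos":[0,-9,0],"twist":[0,0,0],"jaw":1},{"delta_pos":[0,-9,0],"twist":[0,0,0],"jaw":1},{"delta_pos":[0,-9,0],"twist":[0,0,0],"jaw":1},{"delta_pos":[0,-9,0],"twist":[0,0,0],"jaw":1}]'
python3 - <<'E'
from h import *
from m import rect
c=imaging.capture("wrist"); w=cloud(c); cv2.imwrite("pics/w9.png",c["frame"][:,:,::-1])
print("boss",rect(c,w,(473,167),40,122,135), "shoulder",rect(c,w,(473,167),60,72,82)[1:],"nest",rect(c,w,(472,166),90,23,33)[2:])
E
python3 d.py '[473.6,167.4,101]'
```

```text
time_s: 28.47
eef_pos: [473.6, 167.8, 100.9]
ee_rot: [0.604, -0.604, 0.368, -0.368]
force: [-1.5, 2.0, 5.9]
grip_width: 0.317
t 28.4667 pos [473.6 167.8 100.9] delta tool cm [ 0.04 -0.01 -0.02] yaw -62.7 tilt 0.08 F [-1.52  1.97  5.86] M [0.247 0.266 0.193] g 0.317 q [0.11 0.41 1.73 0.   1.   1.2 ]
time_s: 29.3
eef_pos: [472.8, 167.5, 191.6]
ee_rot: [-0.604, 0.604, -0.368, 0.368]
force: [0.3, -0.3, 0.4]
grip_width: 1.003
time_s: 30.13
eef_pos: [473.1, 167.5, 279.6]
ee_rot: [-0.604, 0.604, -0.368, 0.368]
force: [0.3, 0.5, 1.0]
grip_width: 0.998
boss (np.int64(1270), 127.7, array([473.7, 167.5]), array([28.8, 27.8]), 31.1) shoulder (75.8, array([473.6, 167.5]), array([63.3, 63.3]), 61.6) nest (array([473. , 167.2]), array([111.9, 112. ]), 64.4)
t 30.1833 pos [473.2 167.5 279.8] delta tool cm [ 0.03 17.88  0.04] yaw -62.74 tilt 0.04 F [-0.56 -0.95 -0.83] M [ 0.027 -0.08   0.013] g 1.001 q [0.11 0.23 1.48 0.   1.43 1.2 ]
```

View pics/w9.png

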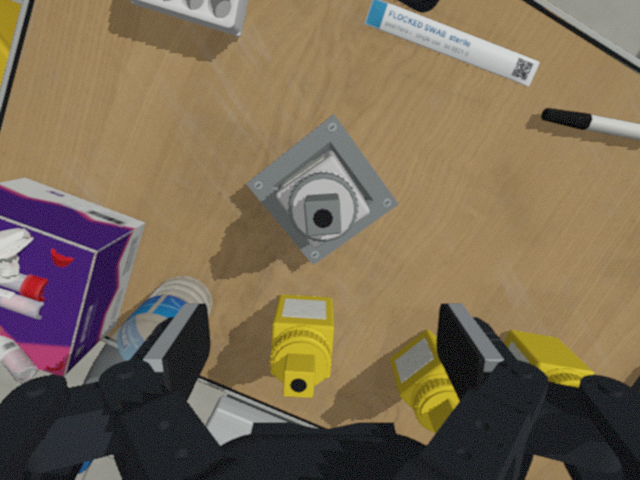

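The lid came back to the same angle (31.1° against 31.3°), so friction is holding it, at about 0.12 N m of seal. The canister stands 0.7 mm from the nest's centre at home height, and the gripper is clear. Handing in.

```bash
python3 -c "
from rig import ctrl; print(ctrl.finish_job())"
```

```text
the job is handed in; nothing more can be done
None
```

I set the canister home in the nest's pocket, screwed its lid down clockwise until it was snug, let go and handed the job in at about 30 s. No verdict was reported.

**Torque:** The lid ran freely at about 0.15 N m for roughly 2.3 rad. It then rose to 0.58 N m moving and 0.43 N m at standstill, so the seal share was about 0.45 N m.

**Re-grip:** On the first release the lid eased back about 0.3 rad, more than I expected. I gripped it again, re-snugged it to 0.54 N m, eased it back slowly and let go. It came to rest at the same angle (31.1° against 31.3°).

**Last checks:**
- **Position:** the canister measured about 0.7 mm from the nest's centre and 2.8° from square, within the pocket's slack. Its shoulder read 75.8 mm; with the depth readings about 2 mm low, that is home height.
- **Upright and clear:** it looked upright, and the gripper was about 180 mm above its gripping height.
- **Other objects:** I did not measure the pen, swab pack or power bank again. They looked unmoved in a side picture after the first release, and the last wrist picture showed the pen and swab lying clear.

**Uncertain:**
- **Final seal load:** I could not measure it directly. By torque and angle I put it at about 0.1 N m, or 5 to 6 N, against the required 2 N.
- **Torque reading:** after the slow ease-back it was 0.19 N m, higher than the roughly 0.03 N m I expected there. That is probably friction at standstill plus sensor noise.

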